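# Slide a hot meal box off the warmer onto the narrow hand-over stand

### The arm

A 7-joint arm with a two-finger parallel gripper is mounted at the origin on the work surface. World frame = base frame: x ahead of the robot, y to its left, z up, the work surface at z = 0. Lengths are in m, angles in rad, forces in N, time in s.
With the tool pointing down it reaches from about 0.4 to 0.875 m from the base axis. Payload 19.3 kg.
Tool frame: the origin (TCP) lies at the very end of the fingers, on their centre line; the grasp point (between the pads) lies 19 mm behind it; z points along the fingers, y is the line along which they close (so a half turn about z gives the same grasp; the last joint's range is limited). The gripper opens to 85 mm and grips with 20 to 120 N. Pads are 22 mm wide; open, the fingers measure 114 mm over their backs; the gripper's body (76 mm by 85 mm) begins 54 mm behind the grasp point. The pads swing forward as they close: fully open they stand 13 mm farther back than shut.
Start: joints at [1.122, 0.521, -0.036, 1.599, 0.021, 1.021, -0.113], TCP at [0.231, -0.581, 0.231] pointing down, gripper open.
Joint ranges: [-2.91, 2.91], [-0.3, 2.13], [-1.5, 1.42], [0.17, 2.43], [-1.26, 4.41], [0.16, 1.93], [-2.52, 2.52]. Speed limits (rad/s): [1.89, 1.89, 2.39, 2.39, 3.01, 3.01, 3.01].

### API

Orientations are given as [roll, pitch, yaw] about the fixed x, y, z axes, in that order (R = Rz(yaw) Ry(pitch) Rx(roll)).
In Python, from workcell import bot gives the robot as it stands.
- The arm moves only by the tool carry_out, never from a script. Its argument "rows" is a list that holds one entry, the list of rows, each a list of 4 numbers: the shift along the tool's x, y, z in m, then the turn about the tool's z in degrees. In form: [[[x, y, z, twist], ...]]. A call has 1 to 12 rows; each row is the pose to reach, as a shift and turn from the pose commanded when the call began, along the tool's axes at that moment; what a row does not reach only later rows make up. A row lasts 1/12 s, in which the tool goes at most 41.7 mm and 7.16 degrees, less where a joint would pass 70% of its speed; a pose out of reach is approached as far as the arm can. A call with a gripper value outside its range is refused whole. "grip" is the finger opening in m, from 0 to 0.0854, set as the call begins (left out, the last holds). The fingers move at their own pace and stop on an object; "grip_force" is the grip in N (left out, the last holds). Time passes only in rows, so rows that repeat a pose let the fingers close. It gives the time, the measured TCP pose, the force, the opening and the grip force at its end, in the units of the state.
- bot.observe(): the state, without advancing time (a new reading comes with each control period).
- bot.grab_frame(name): name is "scene" or "top" or "wrist"; returns a dict with "pixels" (420x560x3 uint8, red, green, blue), "K" (3x3 intrinsics, pixels), "k1" (the pictures are not rectified: a ray, as slopes to the right and down, at radius r is drawn at 1 + k1 r^2 times it, then the intrinsics apply), "pose" (4x4, takes a point from camera to world coordinates). Camera axes: x right, y down, z forward; pixel columns grow to the right and rows downward; lengths in m; the calibration is good to about 2 mm. A picture is of the moment at which its call begins. There is no depth.
- bot.job_done(): hands the job in; it is judged then, once.
Trained networks look in a picture, given as the dict that the camera call returned (one of the last four; its "shot" number tells which), for a name from the list of things; names that differ only in an ending like _2 or _b are one class to them, and where a whole thing is asked for, a point or a joint stands for the part that bears it (a point fixed in the world has none). Each returns a list of dicts, best first, with "conf" (0 to 1); they miss things now and then, are a little off and sometimes report something else, mostly with a low value. They report only what shows in the picture. A call takes as long as a camera call. They do not tell look-alikes from the thing itself.
- bot.look_for(picture, label): "position" ([column, row] in pixels, amid what is visible of it).
- bot.regions_of(picture, label): "region" (420x560 bool, what is visible of it) and "position" ([column, row] in pixels, amid what is visible of it).
- bot.spot_point(picture, label): "position" ([column, row] in pixels: a listed point, or the origin of a listed thing).
The state is a dict: "clock": time; "qpos": joint angles; "qd": joint speeds; "joint_efforts": joint torques, N m; "position": TCP position; "tool_rot": TCP orientation; "force": force on the tool from outside, world axes, zero at the start; "moment": the same for the moment, N m; "grip_width": finger opening in m; "finger_force": force on a finger pad.
Only numpy, scipy, OpenCV 4.12 (cv2) and the standard library are available. Lean on these libraries where they do the work, as an engineer would, in place of code of your own. Each camera call takes 0.05 s, during which the arm holds its last target. There are 200 camera calls.

### The job

Slide the rectangular meal box off the food warmer, across the gap and onto the narrow steel hand-over stand beside it, without lifting or tipping it. It must end lying level on the stand alone, clear of the warmer, lined up with the stand and centred across its width so that both long sides overhang about equally for the next person's hands. Leave the soup tub on the warmer and the other things on the desk where they are.

Things in the scene. Friction and masses are not known exactly. Their poses are not given: they have to be found in the camera images.
- meal_box: Closed rectangular meal box, black base with white lid, 130 mm along its x, 160 mm along its y, 48 mm high with upright sides up to 44 mm (the top 4 mm is a smaller raised panel); 0.3 to 0.65 kg, too wide to grasp. Origin: centre of its underside. It slides with plain friction and starts on the warmer's top, within 0.2 rad of the warmer's axes, beside the soup tub.
- warmer: Fixed electric food warmer: black housing with flat steel top, 280 mm along its x, 380 mm along its y, top 85 mm above the desk, no rim. Origin: centre of its footprint at desk height. Its +x axis points level across the gap to the stand; the edge on that side is at x = +140 mm.
- stand: Fixed hand-over stand: one narrow steel bar on two posts, bar 70 mm wide along its x, 400 mm long along its y, with both long edges rounded (8 mm radius), top 82 mm above the desk (3 mm lower than the warmer's top). Parallel to the warmer with an open gap of 38 to 46 mm between them. Origin: under the bar's centre at desk height; axes parallel to the warmer's, +x away from the warmer.
- soup_tub: Closed round soup tub, black with white lid, 90 mm diameter, 70 mm high, 0.4 kg. Origin: centre of its underside. It stands on the warmer's top next to the meal box; leave it there.
- small_box: Bystander: square closed food box 110 x 110 x 48 mm on the desk, beyond the stand. Origin: centre of its underside.
- water_bottle: Bystander: upright water bottle, 64 mm diameter, 200 mm tall, on the desk. Origin: centre of its underside.
- cup: Bystander: empty grey cup, 76 mm diameter, 90 mm tall, on the desk. Origin: centre of its underside.
There are look-alikes about, which are no part of the job. What is shaped like the meal_box but green is not meant.

How it is judged:
By the outcome, as a careful person would: the job done as asked, in the order asked, and still so for the second after the job is handed in, with the robot touching nothing.
It also fails if it takes over 38 s, if anything falls off the work surface, if the arm or the gripper's body presses on something with over 40 N, if the wrist force passes 120 N, or if a joint passes its speed limit or range.

## Working session

There is one attempt and no reset: what is moved stays moved. The work goes in short steps, Python scripts to look and compute and a tool call to move; the robot and the scene stay as the last step left them, time stands still between calls to the robot, and variables do not carry over. Pictures are saved under pics/ and viewed, at most 10 in all, crops included, and the job is handed in when it is done.

Besides the shell and the picture viewer there is one more tool, called by a JSON object that holds its "fn" and its "kwargs", one argument or row to a line. carry_out: Moves the arm, as the interface text tells. Its arguments: {"type":"object","properties":{"rows":{"type":"array","items":{"type":"array","items":{"type":"array","items":{"type":"number"}}}},"grip":{"type":"number"},"grip_force":{"type":"number"}},"required":["rows"]}

```bash
mkdir -p pics; ls
cat > h.py <<'E'
import numpy as np, cv2
from workcell import bot
def pix2world(f,uv,z):
    K=np.array(f["K"]);P=np.array(f["pose"])
    uv=np.atleast_2d(np.array(uv,float))
    d=(uv-[K[0,2],K[1,2]])/[K[0,0],K[1,1]]
    s=d.copy()
    for _ in range(20): s=d/(1+f["k1"]*(s**2).sum(1,keepdims=True))
    r=np.c_[s,np.ones(len(s))]@P[:3,:3].T
    o=P[:3,3]
    t=(z-o[2])/r[:,2]
    return o+r*t[:,None]
def world2pix(f,X):
    K=np.array(f["K"]);P=np.array(f["pose"])
    c=(np.atleast_2d(X)-P[:3,3])@P[:3,:3]
    s=c[:,:2]/c[:,2:]
    s=s*(1+f["k1"]*(s**2).sum(1,keepdims=True))
    return s*[K[0,0],K[1,1]]+[K[0,2],K[1,2]]
def save(f,n): cv2.imwrite("pics/"+n,f["pixels"][:,:,::-1])
E
python3 - <<'E'
from h import *
o=bot.observe(); print(o)
for n in("scene","top"):
    f=bot.grab_frame(n); save(f,n+"1.png")
    print(n,np.round(f["pose"],3).tolist())
    for l in("meal_box","warmer","stand","soup_tub","small_box","water_bottle","cup"):
        print(l,[(np.round(d["position"]).tolist(),round(d["conf"],2)) for d in bot.spot_point(f,l)][:3])
E
```

```text
pics
{'clock': 0.0, 'qpos': array([ 1.12181696,  0.52199509, -0.03631715,  1.60000976,  0.02120987,
        1.02113409, -0.11280867]), 'qd': array([ 0.00058811, -0.00053599,  0.00012638,  0.00135658, -0.00225619,
       -0.00161304, -0.00141244]), 'joint_efforts': array([ 4.35295478e-04, -9.27105975e+01,  1.98022708e+00, -3.69932950e+01,
        1.79105939e-02,  8.18092172e-03, -8.37009361e-05]), 'position': array([ 0.23094302, -0.58038967,  0.23073703]), 'tool_rot': array([-3.14043580e+00,  9.81617766e-05,  3.78757086e-01]), 'force': array([-0.14192101, -0.05273967, -0.5913178 ]), 'moment': array([-0.00441887,  0.03800336,  0.02499756]), 'finger_force': 0.0, 'grip_width': 0.08513671243396195}
scene [[-0.006, 0.71, -0.704, 1.427], [1.0, -0.008, -0.017, -0.088], [-0.018, -0.704, -0.71, 1.015], [0.0, 0.0, 0.0, 1.0]]
meal_box [([407.0, 169.0], 0.85), ([357.0, 243.0], 0.8)]
warmer []
stand [([278.0, 241.0], 0.72)]
soup_tub [([352.0, 201.0], 0.71)]
small_box [([193.0, 218.0], 0.88)]
water_bottle [([170.0, 255.0], 0.61)]
cup [([191.0, 193.0], 0.93), ([277.0, 239.0], 0.65)]
top [[0.024, -0.996, 0.087, 0.406], [-1.0, -0.023, 0.009, -0.094], [-0.007, -0.087, -0.996, 1.373], [0.0, 0.0, 0.0, 1.0]]
meal_box [([168.0, 290.0], 0.76), ([347.0, 139.0], 0.69), ([232.0, 164.0], 0.67)]
warmer [([230.0, 193.0], 0.85)]
stand [([298.0, 201.0], 0.79)]
soup_tub [([230.0, 220.0], 0.94)]
small_box [([372.0, 231.0], 0.7)]
water_bottle [([385.0, 186.0], 0.68)]
cup [([376.0, 268.0], 0.87)]
```

View pics/top1.png

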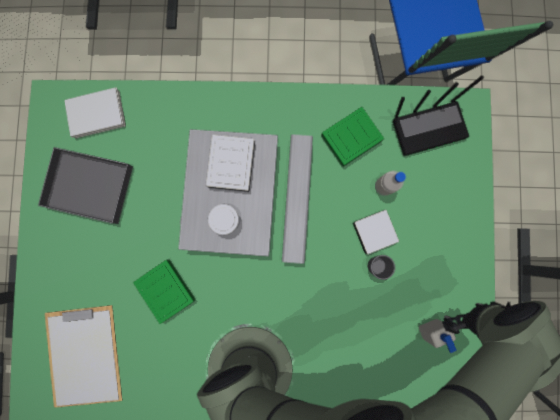

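View pics/scene1.png

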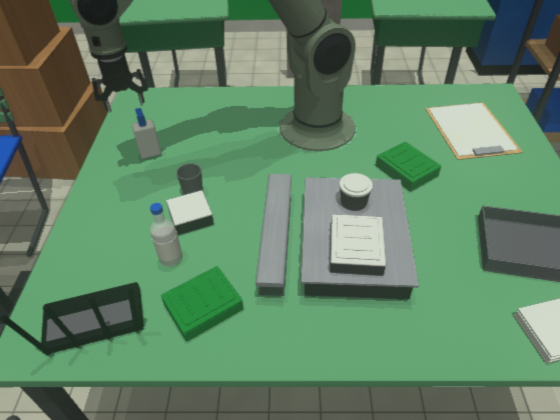

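The top view shows the white-lidded box at about (231,162), with the tub at (223,219). The warmer's corners are at about (190,130), (278,133), (271,256) and (180,250). The stand bar runs from (300,136) to (295,263). The green boxes are look-alikes. Pushing towards image right means moving along −y.

```bash
cat >> h.py <<'E'
def rect(f,l,z,pick=None):
    R=bot.regions_of(f,l)
    if pick is not None: R=sorted(R,key=lambda d:np.hypot(*(np.array(d["position"])-pick)))
    if not R: print(l,"none");return
    m=R[0]["region"].astype(np.uint8)
    c=max(cv2.findContours(m,0,cv2.CHAIN_APPROX_NONE)[0],key=cv2.contourArea)[:,0,:]
    w=pix2world(f,c,z)[:,:2]
    r=cv2.minAreaRect((w*1000).astype(np.float32))
    b=cv2.boxPoints(r)
    print(l,round(R[0]["conf"],2),"c",np.round(r[0]),"size",np.round(r[1]),"ang",round(r[2],1),"corners",np.round(b).tolist())
    return r
E
python3 - <<'E'
from h import *
f=bot.grab_frame("top")
rect(f,"warmer",.085,(230,193)); rect(f,"stand",.082,(298,200)); rect(f,"meal_box",.129,(231,162)); rect(f,"soup_tub",.155)
print(pix2world(f,[[190,130],[278,133],[271,256],[180,250]],.085).round(3).tolist())
print(pix2world(f,[[290,135],[311,137],[304,264],[285,262]],.082).round(3).tolist())
g=f["pixels"][115:275,170:325,::-1]
cv2.imwrite("pics/crop.png",cv2.resize(g,None,fx=3.7,fy=3.7,interpolation=cv2.INTER_CUBIC))
E
```

```text
warmer 0.58 c [563.  79.] size [278. 377.] ang 87.2 corners [[368.0, -51.0], [745.0, -69.0], [759.0, 209.0], [382.0, 228.0]]
stand 0.69 c [ 548. -135.] size [ 70. 397.] ang 87.2 corners [[348.0, -161.0], [744.0, -180.0], [747.0, -110.0], [351.0, -91.0]]
meal_box 0.74 c [646.  71.] size [133. 162.] ang 85.3 corners [[559.0, 11.0], [721.0, -2.0], [732.0, 130.0], [570.0, 144.0]]
soup_tub 0.64 c [474.  83.] size [85. 85.] ang 1.3 corners [[431.0, 125.0], [433.0, 40.0], [518.0, 42.0], [516.0, 127.0]]
[[0.756, 0.207, 0.085], [0.751, -0.072, 0.085], [0.366, -0.06, 0.085], [0.378, 0.221, 0.085]]
[[0.747, -0.11, 0.082], [0.742, -0.176, 0.082], [0.344, -0.161, 0.082], [0.349, -0.103, 0.082]]
```

View pics/crop.png

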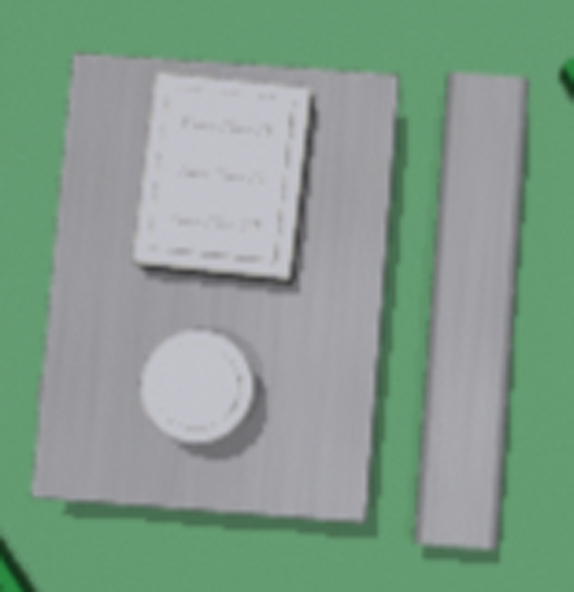

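The sizes match (278×377, 70×397, 133×162 mm). The gap is about 40 mm. The push direction is world (−0.0495, −0.9988), over about 211 mm. Next I swing over at height.

{"fn": "carry_out", "kwargs": {
  "rows": [
    [[0,0,-0.04,0],[0,0,-0.08,0],[0.029,-0.024,-0.09,-6.5],[0.059,-0.048,-0.09,-13],[0.088,-0.072,-0.09,-19.5],[0.118,-0.096,-0.09,-26],[0.147,-0.12,-0.09,-32.5],[0.176,-0.144,-0.09,-39],[0.206,-0.168,-0.09,-45.5],[0.235,-0.192,-0.09,-52],[0.265,-0.216,-0.09,-58.5],[0.294,-0.24,-0.09,-65.5]]
  ],
  "grip": 0.0854
}}

```text
clock: 2.05
position: [0.4161, -0.2473, 0.3216]
tool_rot: [3.141, 0.001, 1.527]
force: [1.5, 0.6, -0.5]
grip_width: 0.0852
finger_force: 0.0
```

{"fn": "carry_out", "kwargs": {
  "rows": [
    [[0.036,0.018,0,0],[0.073,0.036,0,0],[0.109,0.053,0,0],[0.145,0.071,0,0],[0.182,0.089,0,0],[0.218,0.107,0,0],[0.254,0.125,0,0],[0.291,0.143,0,0],[0.327,0.16,0,0],[0.363,0.178,0,0],[0.4,0.196,0,0],[0.436,0.214,0,0]]
  ]
}}

```text
clock: 3.05
position: [0.6512, 0.1779, 0.3213]
tool_rot: [3.142, 0.0, 1.522]
force: [1.2, -0.9, 0.2]
grip_width: 0.0857
finger_force: 0.0
```

{"fn": "carry_out", "kwargs": {
  "rows": [
    [[0,0,0.035,0],[0,0,0.07,0],[0,0,0.105,0],[0,0,0.14,0],[0,0,0.17,0],[0,0,0.185,0],[0,0,0.185,0]]
  ]
}}

```text
clock: 3.63
position: [0.6488, 0.1753, 0.1325]
tool_rot: [-3.136, 0.002, 1.522]
force: [-0.2, -0.5, 0.2]
grip_width: 0.0856
finger_force: 0.0
```

Run:
```python
from h import *
o=bot.observe(); print(o["clock"],o["position"],o["tool_rot"],o["force"])
f=bot.grab_frame("wrist"); save(f,"w1.png"); print(np.round(f["pose"],3).tolist())
g=bot.grab_frame("scene"); save(g,"s2.png")
```

```text
3.6333 [0.64883619 0.17532783 0.13250305] [-3.13649676e+00  1.82548579e-03  1.52224657e+00] [-0.19320127 -0.49041665  0.18990417]
[[0.999, -0.046, -0.018, 0.653], [-0.049, -0.959, -0.279, 0.246], [-0.004, 0.28, -0.96, 0.275], [0.0, 0.0, 0.0, 1.0]]
```

View pics/s2.png

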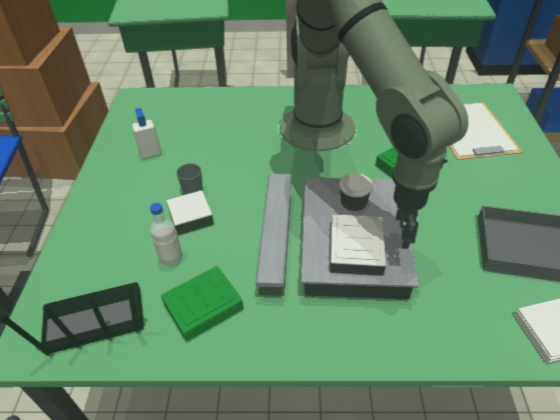

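View pics/w1.png

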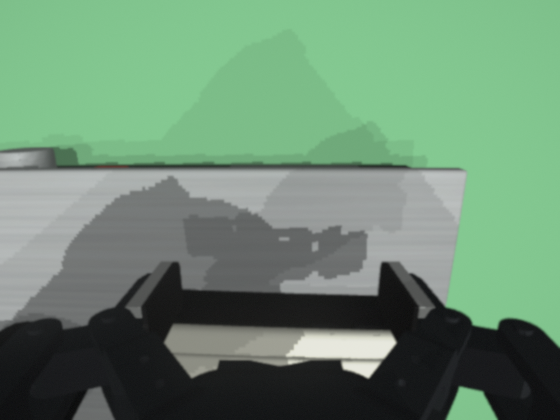

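The gripper is behind the box's trailing face at the right height, with the two fingers spanning it. I'll lower it and make contact.

{"fn": "carry_out", "kwargs": {
  "rows": [
    [[0,0,0.02,0],[0,0,0.038,0],[0,0,0.038,0],[-0.01,0,0.038,0],[-0.02,0,0.038,0],[-0.025,0,0.038,0],[-0.03,0,0.038,0],[-0.035,0,0.038,0],[-0.04,0,0.038,0],[-0.045,0,0.038,0],[-0.05,0,0.038,0]]
  ]
}}

```text
clock: 4.65
position: [0.6488, 0.1272, 0.0998]
tool_rot: [3.139, -0.002, 1.523]
force: [0.7, 6.4, 5.7]
grip_width: 0.0851
finger_force: 3.6
```

Run:
```python
from h import *
o=bot.observe(); print(o["clock"],o["position"],o["tool_rot"],o["force"])
g=bot.grab_frame("scene"); rect(g,"meal_box",.129,(358,238))
f=bot.grab_frame("top"); save(f,"t2.png"); rect(f,"meal_box",.129,(231,162))
```

```text
4.65 [0.64879124 0.12716488 0.09980736] [ 3.13937374e+00 -2.48845739e-03  1.52256068e+00] [0.65961131 6.37932076 5.66764152]
meal_box 0.63 c [663.  51.] size [133. 191.] ang 87.1 corners [[565.0, -10.0], [755.0, -20.0], [762.0, 113.0], [571.0, 123.0]]
meal_box 0.61 c [672.  15.] size [186.  98.] ang 37.3 corners [[568.0, -3.0], [627.0, -80.0], [776.0, 33.0], [716.0, 110.0]]
```

Run:
```python
from h import *
f=bot.grab_frame("scene"); o=bot.observe(); print(o["clock"],o["position"],o["force"])
f=bot.grab_frame("scene"); o=bot.observe(); print(o["clock"],o["position"],o["force"],o["moment"])
g=f["pixels"][150:310,240:440,::-1]
cv2.imwrite("pics/s3.png",cv2.resize(g,None,fx=3.7,fy=3.7,interpolation=cv2.INTER_CUBIC))
```

```text
4.9 [0.64830759 0.12586048 0.09875155] [0.85465001 0.60243692 0.29841009]
4.95 [0.64823019 0.12587074 0.09855311] [0.30715405 0.84410884 0.3649263 ] [ 0.12946229 -0.02250399  0.05994076]
```

View pics/s3.png

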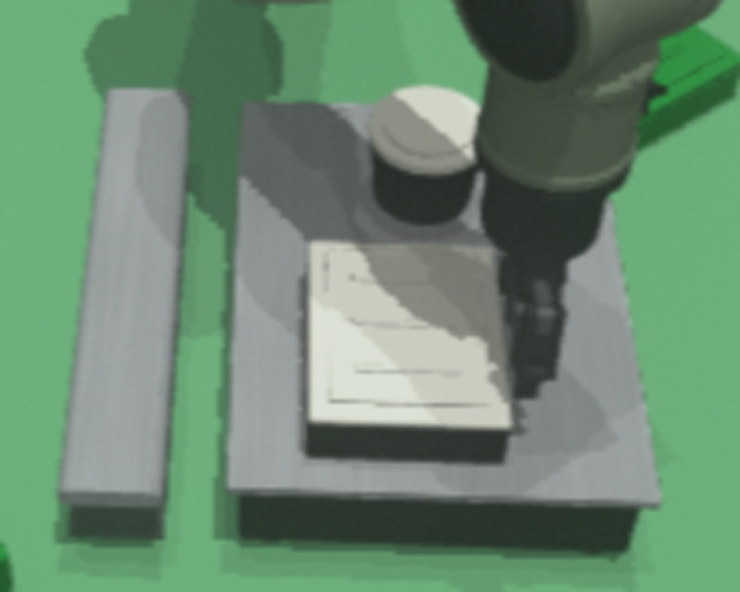

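```bash
cat >> h.py <<'E'
C=np.array([.563,.079]);ux=np.array([-.0488,-.9988]);uy=np.array([.9988,-.0488])
def wc(p): d=(np.atleast_2d(p)[:,:2]-C)*1000; return np.c_[d@ux,d@uy].round(1)
E
python3 - <<'E'
from h import *
f=bot.grab_frame("scene")
def q(cs,z): print(wc(pix2world(f,np.array(cs)/3.7+[240,150],z)).tolist())
q([(310,240),(500,247),(511,428),(308,424)],.129)
q([(245,103),(230,488)],.085)
q([(107,90),(187,93),(165,497),(62,495)],.082)
o=bot.observe(); print(wc(o["position"]),o["position"])
E
```

```text
[[87.2, 6.6], [-45.4, 8.5], [-39.8, 168.7], [88.9, 170.7]]
[[137.0, -187.8], [137.7, 190.6]]
[[249.3, -203.3], [184.2, -201.9], [179.7, 197.3], [246.8, 198.5]]
[[-51.   82.7]] [0.64811548 0.12591429 0.09841646]
```

{"fn": "carry_out", "kwargs": {
  "rows": [
    [[-0.005,0,0,0],[-0.012,0,0,0],[-0.02,0,0,0],[-0.03,0,0,0],[-0.04,0,0,0],[-0.05,0,0,0],[-0.06,0,0,0],[-0.07,0,0,0],[-0.08,0,0,0],[-0.09,0,0,0],[-0.098,0,0,0],[-0.104,0,0,0]]
  ]
}}

```text
clock: 6.0
position: [0.643, 0.0214, 0.0983]
tool_rot: [3.142, -0.0, 1.521]
force: [0.8, 5.6, 2.6]
grip_width: 0.0855
finger_force: 2.8
```

{"fn": "carry_out", "kwargs": {
  "rows": [
    [[-0.006,0,0,0],[-0.012,0,0,0],[-0.018,0,0,0],[-0.024,0,0,0],[-0.03,0,0,0],[-0.036,0,0,0],[-0.042,0,0,0],[-0.048,0,0,0],[-0.053,0,0,0],[-0.057,0,0,0],[-0.06,0,0,0],[-0.06,0,0,0]]
  ]
}}

```text
clock: 7.0
position: [0.6399, -0.0388, 0.0981]
tool_rot: [-3.141, 0.001, 1.521]
force: [-0.1, 0.6, 0.2]
grip_width: 0.0854
finger_force: 0.0
```

Run:
```python
from h import *
f=bot.grab_frame("top"); f=bot.grab_frame("scene"); o=bot.observe(); print(o["clock"],o["position"],wc(o["position"]),o["tool_rot"],o["force"])
g=f["pixels"][150:310,220:420,::-1]
cv2.imwrite("pics/s4.png",cv2.resize(g,None,fx=3.7,fy=3.7,interpolation=cv2.INTER_CUBIC))
```

```text
7.1 [ 0.64011929 -0.03808875  0.09834261] [[113.2  82.7]] [3.14156485e+00 4.08926241e-04 1.52158292e+00] [-0.5153377  -0.19274279 -0.60597505]
```

View pics/s4.png

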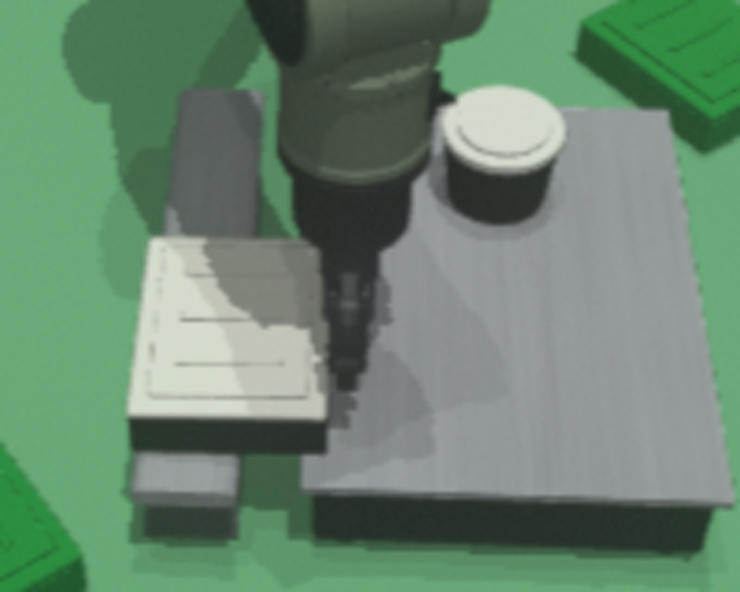

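Run:
```python
from h import *
f=bot.grab_frame("scene")
def q(cs,z): print(wc(pix2world(f,np.array(cs)/3.7+[220,150],z)).tolist())
q([(150,239),(129,416),(328,418)],.127)
q([(180,90),(263,92),(240,498),(136,496)],.082)
q([(303,490)],.085)
```

```text
[[252.5, 9.8], [251.5, 169.2], [123.4, 165.6]]
[[250.1, -203.3], [182.6, -203.1], [179.0, 198.1], [246.8, 199.3]]
[[138.4, 192.2]]
```

{"fn": "carry_out", "kwargs": {
  "rows": [
    [[-0.003,0,0,0],[-0.006,0,0,0],[-0.009,0,0,0],[-0.012,0,0,0],[-0.014,0,0,0],[-0.016,0,0,0],[-0.018,0,0,0],[-0.02,0,0,0],[-0.0215,0,0,0],[-0.023,0,0,0],[-0.023,0,0,0],[-0.023,0,0,0]]
  ]
}}

```text
clock: 8.15
position: [0.6389, -0.0609, 0.0983]
tool_rot: [-3.141, 0.0, 1.522]
force: [0.6, 1.3, -1.2]
grip_width: 0.0854
finger_force: 0.8
```

Run:
```python
from h import *
o=bot.observe(); print(o["clock"],o["position"],wc(o["position"]),o["force"])
f=bot.grab_frame("scene")
a=f["pixels"][195:300,235:330,::-1]; a=cv2.resize(a,None,fx=5.5,fy=5.5,interpolation=cv2.INTER_CUBIC)
cv2.imwrite("pics/s5.png",a)
```

```text
8.15 [ 0.63893269 -0.0609033   0.09828765] [[136.   82.7]] [ 0.62425189  1.27175416 -1.16448394]
```

View pics/s5.png

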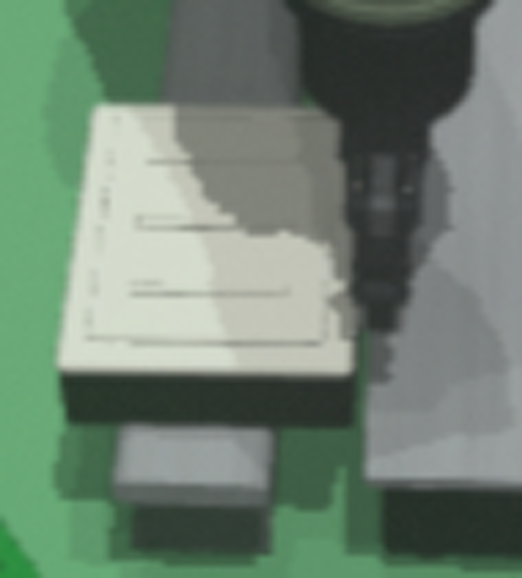

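Run:
```python
from h import *
f=bot.grab_frame("scene")
def q(cs,z): print(wc(pix2world(f,np.array(cs)/5.5+[235,195],z)).tolist())
q([(94,103),(60,374),(355,376)],.127)
q([(70,424),(350,424)],.082)
q([(117,430),(273,430),(112,490),(272,490)],.082)
q([(364,480)],.085)
# sub-pixel edges by gradient
G=cv2.cvtColor(f["pixels"],cv2.COLOR_RGB2GRAY).astype(float)
for r in (266,276,278,280): print(r,G[r,240:305].astype(int).tolist())
# top camera: stand edges beyond box, lid
t=bot.grab_frame("top"); T=cv2.cvtColor(t["pixels"],cv2.COLOR_RGB2GRAY).astype(int)
for r in (137,150,160,170): print(r,T[r,272:330].tolist())
```

```text
[[275.1, 7.4], [272.7, 171.8], [145.0, 167.7]]
[[272.5, 164.4], [147.3, 159.3]]
[[251.1, 166.9], [181.5, 164.0], [250.1, 199.6], [180.1, 196.7]]
[[140.1, 191.8]]
266 [144, 143, 143, 144, 143, 123, 79, 53, 50, 49, 49, 49, 49, 50, 49, 49, 49, 49, 50, 51, 50, 49, 49, 50, 50, 49, 49, 50, 50, 49, 49, 50, 50, 51, 49, 50, 50, 50, 50, 50, 48, 49, 47, 50, 48, 50, 49, 48, 49, 47, 48, 48, 48, 48, 48, 48, 46, 46, 49, 60, 76, 97, 119, 131, 132]
276 [145, 145, 145, 145, 142, 130, 107, 104, 103, 98, 91, 89, 91, 90, 87, 87, 107, 135, 148, 155, 156, 156, 157, 158, 158, 158, 157, 157, 156, 157, 157, 157, 159, 158, 158, 157, 157, 155, 146, 141, 137, 136, 130, 119, 94, 75, 81, 83, 83, 83, 83, 84, 84, 83, 83, 82, 84, 83, 81, 83, 85, 109, 135, 140, 138]
278 [144, 144, 144, 142, 141, 125, 107, 104, 102, 99, 92, 90, 90, 90, 87, 92, 115, 139, 151, 156, 157, 156, 158, 159, 159, 159, 158, 157, 155, 156, 157, 158, 158, 158, 158, 159, 158, 155, 153, 152, 146, 137, 128, 116, 92, 75, 81, 82, 83, 82, 84, 82, 82, 83, 81, 83, 83, 82, 83, 82, 85, 113, 145, 153, 151]
280 [144, 144, 143, 142, 129, 106, 103, 103, 96, 91,
[... 705 characters left out ...]
7, 207, 207, 208, 207, 207, 207, 207, 207, 207, 207, 205, 198, 204, 207, 205, 179, 153, 145, 145, 145, 144, 144, 144, 143, 123]
160 [108, 109, 109, 111, 110, 111, 111, 111, 110, 111, 110, 110, 109, 109, 108, 107, 107, 106, 105, 104, 103, 101, 101, 98, 96, 94, 92, 90, 88, 83, 82, 114, 183, 205, 209, 207, 208, 207, 207, 207, 207, 207, 208, 208, 207, 207, 207, 200, 143, 137, 144, 144, 144, 144, 144, 144, 143, 144]
170 [108, 108, 108, 109, 109, 110, 110, 111, 111, 109, 111, 111, 110, 111, 109, 109, 109, 110, 109, 108, 107, 106, 106, 105, 103, 102, 100, 99, 96, 96, 93, 91, 89, 84, 81, 92, 158, 198, 206, 207, 208, 208, 206, 194, 202, 207, 201, 148, 115, 134, 144, 144, 144, 143, 143, 144, 145, 143]
```

Run:
```python
from h import *
f=bot.grab_frame("scene")
print("box",wc(pix2world(f,[(245.6,266),(299,266)],.11)).tolist(), wc(pix2world(f,[(245.6,266),(299,266)],.118)).tolist())
print("stand",wc(pix2world(f,[(256.3,278),(283.6,278)],.080)).tolist())
def proj(x,y,z): p=C+(x*ux+y*uy)/1000; return world2pix(f,[[p[0],p[1],z]]).round(1).tolist()
print("expected stand near end",proj(179.5,195,.082),proj(249.5,195,.082))
for z in(.082,.126): print("box near edge if centre 212:",proj(147,165,z),proj(277,165,z))
t=bot.grab_frame("top")
for c,r in((297.4,137),(322.0,137),(320.2,150),(319.6,160)): print(r,wc(pix2world(t,[(c,r)],.126)).tolist())
save(t,"t5.png")
G=cv2.cvtColor(f["pixels"],cv2.COLOR_RGB2GRAY).astype(int)
for r in(220,240,256,260): print(r,G[r,238:262].tolist(),G[r,288:310].tolist())
for r in(178,185,190): print(r,G[r,255:300].tolist())
```

```text
box [[275.2, 167.6], [146.4, 162.3]] [[273.9, 173.8], [146.2, 168.6]]
stand [[249.9, 180.0], [183.3, 177.2]]
expected stand near end [[284.7, 283.5]] [[255.8, 282.5]]
box near edge if centre 212: [[298.7, 274.0]] [[245.9, 272.2]]
box near edge if centre 212: [[298.7, 262.7]] [[244.5, 261.0]]
137 [[202.5, 176.4]]
137 [[277.2, 181.8]]
150 [[274.2, 141.2]]
160 [[274.4, 110.3]]
220 [145, 146, 145, 145, 140, 133, 131, 131, 131, 130, 130, 131, 138, 176, 211, 215, 215, 213, 213, 216, 215, 216, 215, 213] [128, 123, 116, 117, 115, 115, 116, 112, 92, 62, 51, 48, 48, 46, 48, 49, 48, 47, 49, 49, 47, 47]
240 [146, 146, 145, 144, 145, 146, 146, 144, 145, 150, 179, 211, 215, 214, 205, 200, 214, 216, 216, 216, 215, 215, 215, 216] [195, 195, 194, 194, 192, 185, 167, 141, 119, 115, 102, 73, 53, 50, 52, 53, 52, 52, 50, 51, 53, 68]
256 [144, 144, 145, 145, 145, 145, 146, 159, 189, 214, 216, 215, 210, 197, 190, 190, 189, 193, 196, 197, 197, 194, 194, 196] [191, 189, 188, 187, 187, 176, 173, 190, 175, 147, 137, 110, 75, 80, 83, 86, 88, 102, 122, 127, 128, 131]
260 [144, 145, 144, 144, 145, 143, 143, 170, 206, 213, 213, 213, 214, 214, 214, 214, 214, 215, 214, 215, 215, 215, 214, 215] [195, 195, 194, 195, 194, 194, 195, 194, 195, 192, 167, 109, 77, 80, 83, 87, 89, 94, 112, 127, 129, 131]
178 [102, 101, 102, 102, 102, 101, 101, 101, 102, 100, 101, 95, 88, 85, 87, 91, 94, 92, 92, 92, 92, 92, 93, 90, 85, 84, 84, 83, 87, 95, 90, 65, 62, 62, 63, 66, 66, 66, 66, 67, 69, 68, 69, 68, 69]
185 [103, 102, 102, 102, 103, 102, 102, 100, 94, 90, 88, 87, 84, 88, 90, 93, 93, 92, 93, 93, 94, 93, 94, 93, 92, 93, 91, 86, 85, 78, 66, 63, 63, 63, 65, 66, 64, 65, 67, 66, 68, 70, 72, 74, 74]
190 [91, 88, 89, 90, 89, 90, 87, 88, 89, 88, 88, 87, 88, 91, 94, 93, 94, 95, 96, 95, 96, 93, 94, 94, 95, 95, 94, 95, 93, 79, 56, 56, 66, 70, 68, 65, 67, 67, 67, 67, 69, 72, 73, 75, 75]
```

{"fn": "carry_out", "kwargs": {
  "rows": [
    [[-0.0015,0,0,0],[-0.003,0,0,0],[-0.004,0,0,0],[-0.0045,0,0,0],[-0.0045,0,0,0],[-0.0045,0,0,0]]
  ]
}}

```text
clock: 8.9
position: [0.6388, -0.0653, 0.0983]
tool_rot: [3.141, 0.0, 1.522]
force: [0.2, 2.1, -1.5]
grip_width: 0.0856
finger_force: 1.0
```

{"fn": "carry_out", "kwargs": {
  "rows": [
    [[0.004,0,0,0],[0.012,0,0,0],[0.03,0,0,0],[0.05,0,-0.01,0],[0.06,0,-0.04,0],[0.08,0,-0.08,0],[0.11,0,-0.11,0],[0.14,0,-0.14,0],[0.17,0,-0.16,0],[0.2,0,-0.16,0],[0.23,0,-0.16,0],[0.23,0,-0.16,0]]
  ]
}}

```text
clock: 9.9
position: [0.6486, 0.1723, 0.2588]
tool_rot: [3.142, -0.003, 1.529]
force: [0.1, 1.1, -0.3]
grip_width: 0.0856
finger_force: 0.0
```

Run:
```python
from h import *
o=bot.observe(); print(o["clock"],o["position"],o["force"])
t=bot.grab_frame("top"); f=bot.grab_frame("scene")
rect(t,"meal_box",.126,(305,165)); rect(f,"meal_box",.126,(272,243)); rect(t,"stand",.082,(298,200)); rect(t,"soup_tub",.155)
a=cv2.resize(f["pixels"][155:300,225:375,::-1],None,fx=4,fy=4,interpolation=cv2.INTER_CUBIC)
cv2.imwrite("pics/s6.png",a)
G=cv2.cvtColor(f["pixels"],cv2.COLOR_RGB2GRAY).astype(int)
def edges(r,lo,hi,g=G):
    return g[r,lo:hi].tolist()
for r in(240,258,267,278): print(r,edges(r,238,262),edges(r,280,306))
T=cv2.cvtColor(t["pixels"],cv2.COLOR_RGB2GRAY).astype(int)
for r in(155,170,200): print(r,T[r,270:325].tolist())
```

```text
9.9 [0.64861977 0.17230344 0.25883285] [ 0.12621221  1.12967212 -0.26907438]
meal_box 0.73 c [ 636. -138.] size [130. 161.] ang 86.9 corners [[552.0, -198.0], [713.0, -207.0], [720.0, -78.0], [559.0, -69.0]]
meal_box 0.81 c [ 653. -140.] size [134. 196.] ang 87.5 corners [[552.0, -203.0], [748.0, -211.0], [754.0, -78.0], [557.0, -69.0]]
stand 0.7 c [ 456. -132.] size [ 71. 211.] ang 87.2 corners [[348.0, -162.0], [559.0, -172.0], [563.0, -101.0], [352.0, -91.0]]
soup_tub none
240 [152, 152, 152, 153, 152, 152, 153, 155, 177, 210, 222, 223, 221, 221, 224, 223, 223, 223, 223, 223, 223, 223, 223, 223] [223, 223, 223, 223, 223, 223, 222, 223, 222, 223, 222, 222, 216, 212, 221, 223, 222, 216, 175, 130, 134, 116, 122, 143, 159, 161]
258 [152, 151, 151, 151, 151, 160, 192, 220, 223, 223, 223, 223, 223, 222, 223, 223, 223, 223, 223, 222, 220, 220, 221, 220] [218, 219, 219, 219, 220, 219, 220, 219, 208, 192, 193, 206, 221, 223, 223, 222, 215, 172, 105, 103, 104, 107, 133, 162, 163, 163]
267 [150, 150, 150, 151, 150, 138, 104, 63, 55, 54, 55, 56, 56, 55, 56, 55, 56, 56, 56, 55, 56, 57, 57, 56]
[... 487 characters left out ...]
206, 207, 207, 207, 208, 208, 208, 207, 199, 204, 205, 192, 186, 190, 190, 191, 203, 208, 208, 208, 204, 170, 195, 207, 204, 176, 152, 146, 145]
170 [170, 170, 169, 170, 160, 116, 96, 116, 184, 206, 207, 196, 203, 207, 208, 209, 208, 208, 208, 209, 209, 208, 208, 209, 208, 209, 208, 208, 209, 209, 208, 209, 208, 209, 208, 208, 208, 209, 208, 208, 209, 208, 209, 208, 209, 205, 185, 199, 207, 205, 170, 127, 137, 144, 145]
200 [176, 173, 137, 103, 100, 108, 134, 144, 142, 120, 106, 102, 102, 99, 96, 98, 118, 140, 161, 171, 174, 176, 173, 171, 171, 173, 175, 175, 175, 172, 172, 173, 172, 170, 169, 169, 156, 137, 108, 101, 104, 103, 103, 104, 105, 102, 104, 104, 104, 109, 134, 144, 145, 145, 145]
```

View pics/s6.png

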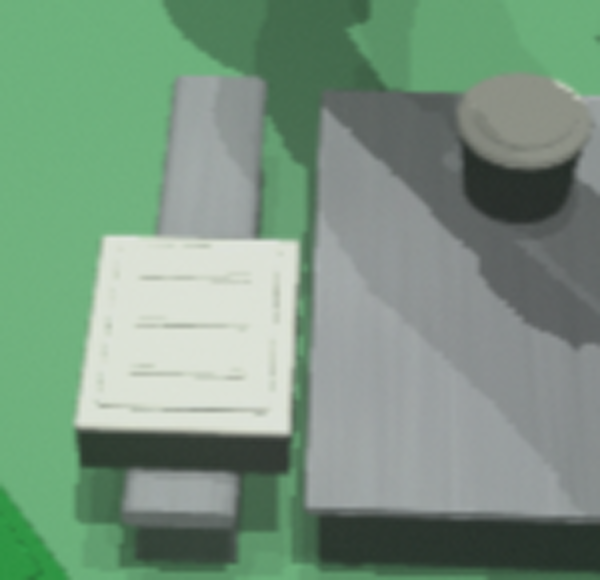

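The box lies level on the stand, centred to within about 2 mm by both cameras, aligned to about 0.3°, and clear of the warmer. The tub hasn't moved and the arm is clear.

```bash
python3 -c "
from workcell import bot
print(bot.job_done())"
```

```text
the job is handed in; nothing more can be done
None
```

The job is handed in: the meal box was slid across the gap and lies level on the stand alone, centred across its width to about 2 mm and lined up to about 0.3°, clear of the warmer. The soup tub is still on the warmer, nothing else was touched, and it took about 10 s of the 38 s.

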